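# Open the ratchet bookend of a notebook rack

## Robot

A 6-joint arm with a two-finger parallel gripper is mounted at the origin on the work surface. World frame = base frame: x ahead of the robot, y to its left, z up, the work surface at z = 0. Lengths are in m, angles in rad, forces in N, time in s.
With the tool pointing down it reaches from about 0.325 to 0.75 m from the base axis. Payload 7.6 kg.
Tool frame: the origin (TCP) lies at the very end of the fingers, on their centre line; the grasp point (between the pads) lies 19 mm behind it; z points along the fingers, y is the line along which they close (so a half turn about z gives the same grasp; the last joint's range is limited). The gripper opens to 85 mm and grips with 20 to 120 N. Pads are 22 mm wide; open, the fingers measure 114 mm over their backs; the gripper's body (76 mm by 85 mm) begins 54 mm behind the grasp point. The pads swing forward as they close: fully open they stand 13 mm farther back than shut.
Start: joints at [-1.224, 0.052, 1.401, -0, 1.689, -0.07], TCP at [0.213, -0.48, 0.231] pointing down, gripper open.
Joint ranges: [-2.9, 2.9], [-0.91, 2.17], [0.12, 2.37], [-1.06, 4.2], [0.26, 2.73], [-2.93, 2.93]. Speed limits (rad/s): [2.57, 2.57, 3.01, 3.14, 3.14, 3.14].

## Interface

Orientations are given as a unit quaternion [x, y, z, w].
In Python, from rig import monitor, read_camera, r gives the robot as it stands.
- The arm moves only by the shell command python3 -m crank 'ROWS' [FORCE]. ROWS is JSON, a list of rows, each an object with "angular": the turn, a rotation vector about the tool's x, y, z in degrees, a list of three; "travel": the shift along the tool's x, y, z in mm, a list of three; "gripper": the gripper command: -1 is shut, 1 is fully open, values between are in proportion. A call has 1 to 20 rows; each row is the pose to reach, as a shift and turn from the pose commanded when the call began, along the tool's axes at that moment; what a row does not reach only later rows make up. A row lasts 1/8 s, in which the tool goes at most 62.5 mm and 10.7 degrees, less where a joint would pass 70% of its speed; a pose out of reach is approached as far as the arm can. A call with a gripper value outside its range is refused whole. The fingers move at their own pace and stop on an object; FORCE is the grip in N (left out, the last holds). Time passes only in rows, so rows that repeat a pose let the fingers close. It gives the time, the measured TCP pose, the force, the opening and the grip force at its end, in the units of the state.
- monitor.sense(): the state, without advancing time (a new reading comes with each control period).
- read_camera(name): name is "scene" or "side" or "wrist"; returns a dict with "frame" (480x640x3 uint8, blue, green, red), "depth" (480x640 float32, m along the optical axis (not along the pixel's ray), 0 where there is no reading), "fx", "fy", "cx", "cy" (pixels), "extrinsics" (4x4, takes a point from camera to world coordinates); the wrist camera has in their place "T_tool_cam" (4x4, takes a point from camera to tool coordinates, whose origin is the TCP and whose axes are the flange's). Camera axes: x right, y up, looking along -z (the intrinsics and any distortion apply to the point x, -y, -z); pixel columns grow to the right and rows downward; lengths in m; the calibration is good to about 2 mm. A picture is of the moment at which its call begins: read the wrist's pose just before it.
- r.close_job(): hands the job in; it is judged then, once.
The state is a dict: "clock": time; "joint_positions": joint angles; "joint_velocities": joint speeds; "effort": joint torques, N m; "tool_pos": TCP position; "orientation": TCP orientation; "wrist_force": force on the tool from outside, world axes, zero at the start; "torque": the same for the moment, N m; "width": finger opening in m; "grasp_force": force on a finger pad.
Only numpy, scipy, OpenCV 4.12 (cv2) and the standard library are available. Lean on these libraries where they do the work, as an engineer would, in place of code of your own. Each camera call takes 0.05 s, during which the arm holds its last target. There are 200 camera calls.

## Task

Make room in the notebook rack: with a fingertip press down the red release on the sliding bookend and, keeping it pressed, push the bookend back along its bar, away from the notebooks, until it is fully home against the yellow end stop. Then let go so that the release springs up again, and leave the notebooks, the cup and the correction-fluid bottle standing where they are.

Things in the scene. Friction and masses are not known exactly. Their poses are not given: they have to be found in the camera images.
- rack: White notebook rack, fixed. Base plate 200 (x) x 340 (y) x 6 mm; origin at the centre of its underside, on the table. A level bar (17 mm wide, top 48 mm above the table, sawteeth below) runs along the rack's y at x = -60 mm. The notebooks stand at the -y end against a fixed plate 105 mm high; the bookend slides towards +y to make room.
- bookend (a joint): Position of the sliding bookend along the bar, m: 0 nearest the notebooks, grows to rack +y, 0.150 = home against the end stop. Starts between 0.010 and 0.060. About 3 N of friction. While the release is up a ratchet bars it from going to +y (after up to 8 mm of play); the other way it clicks freely. Its black carriage on the bar is 48 mm (rack x) by 80 mm, top 50 mm above the table.
- release (a joint): How far the red release is pressed, m: 0 fully up, 0.010 hard stop. At first it rests at 0 to 0.004, as the pawl lies on a tooth; the pawl is clear of the teeth from 0.004 on, and the release counts as pressed beyond 0.006. Spring: about 3.5 N at the start of travel, 7 N at the bottom; it springs up when let go.
- release_top (a point): Centre of the top face of the red release, a flat plate 42 mm (rack x) by 46 mm (along the bar, rack y) that rides on the carriage and goes straight down when pressed. Fully up it is 70 mm above the table. Axes as the rack's.
- push_wall (a point): Centre of the exposed face, looking back to rack -y, of the carriage's upright black push wall, 27 mm from the release's centre to rack +y. The wall is 44 mm wide (rack x), 10 mm thick, its top 102 mm above the table, 32 mm above the release: a fingertip on the release pushes the bookend by this wall. Axes as the rack's.
- stop_face (a point): Point 45 mm above the table on the face of the yellow end stop that meets the carriage. The stop is 44 mm (rack x) by 20 mm, top 66 mm above the table. Axes as the rack's.
- notebook_blue: Dark blue notebook standing in the rack beside the fixed plate, loose: 104 (x) x 24 (y) x 100 mm high, origin at the centre of its underside, z up. Leave alone.
- notebook_red: Dark red notebook standing next to the blue one, between it and the bookend, same size and origin. Leave alone.
- cup: Clear plastic cup, 76 mm across the rim and 100 mm high, empty, standing loose on the table; origin at the centre of its underside, z up. It stands either beyond the rack or on the robot's side of it. Leave alone.
- corrector: Small turquoise correction-fluid bottle with a white cap, 34 mm across and 75 mm high, standing loose on the table where the cup is not (beyond the rack or on the robot's side of it); origin at the centre of its underside, z up. Leave alone.
- plate_top (a point): Middle of the top edge of the bookend's white upright plate, 106 mm above the table. It is 100 mm wide (rack x) and 6 mm thick, fixed to the notebook side of the carriage and reaching over the base beside the bar. Axes as the rack's.

How it is judged:
On the way, in this order (a step that is already met when the one before it is completed fails the run):
1. the red release is pressed while the bookend is still near its start (value of joint release above 0.006 m and value of joint bookend below 0.08 m), for 0.1 s.
2. the bookend passes the middle of its bar with the release held down (value of joint release above 0.004 m and value of joint bookend above 0.1 m), for 0.05 s.
3. the bookend is home against the end stop (value of joint bookend above 0.144 m), for 0.1 s.
At the end, for the whole second after the job is handed in: The bookend is within 6 mm of its end stop, the release has sprung up (within 2 mm), and the notebooks, cup and bottle stand upright within 15 mm of where they were (value of joint bookend above 0.144 m and value of joint release below 0.002 m and angle between each of notebook_blue, notebook_red, cup, corrector's own z axis and vertical below 0.15 rad and distance of each of notebook_blue, notebook_red, cup, corrector from where it was at the start of the episode below 0.015 m); the robot touches nothing.
It fails at once if a notebook is moved more than 15 mm, lifted or toppled (distance of any of notebook_blue, notebook_red from where it was at the start of the episode above 0.015 m or angle between any of notebook_blue, notebook_red's own z axis and vertical above 0.2 rad).
It fails at once if the cup or the bottle is moved more than 15 mm, lifted or toppled (distance of any of cup, corrector from where it was at the start of the episode above 0.015 m or angle between any of cup, corrector's own z axis and vertical above 0.2 rad).
It also fails if it takes over 32 s, if anything falls off the work surface, if the arm or the gripper's body presses on something with over 40 N, if the wrist force passes 120 N, or if a joint passes its speed limit or range.

## Working session

There is one attempt and no reset: what is moved stays moved. The work goes in short steps, Python scripts to look and compute and a shell command to move; the robot and the scene stay as the last step left them, time stands still between calls to the robot, and variables do not carry over. Pictures are saved under pics/ and viewed, at most 10 in all, crops included, and the job is handed in when it is done.

```bash
ls; mkdir -p pics; python3 - <<'E'
from rig import monitor, read_camera, r
import cv2,numpy as np
s=monitor.sense();print(s)
a=read_camera("scene");b=read_camera("side")
np.savez('/tmp/a.npz',**a);np.savez('/tmp/b.npz',**b)
for c in(a,b):print({k:v for k,v in c.items() if k not in('frame','depth')})
cv2.imwrite('pics/scene.png',a['frame']);cv2.imwrite('pics/side.png',b['frame'])
E
```

```text
pics
{'clock': 0.0, 'joint_positions': array([-1.22431825e+00,  5.28460972e-02,  1.40169171e+00, -1.44786418e-05,
        1.68862895e+00, -7.03217826e-02]), 'joint_velocities': array([ 0.00107733,  0.00138216, -0.00150057, -0.00075341, -0.00072717,
       -0.00164577]), 'effort': array([ 3.77777178e-04, -3.81664610e+01, -3.60190344e+01, -7.64137826e-05,
        6.02288113e-03,  8.27633045e-06]), 'tool_pos': array([ 0.21244462, -0.47977069,  0.23048422]), 'orientation': array([ 9.78363085e-01,  2.06893823e-01, -1.15451302e-04, -7.78573360e-04]), 'wrist_force': array([ 0.42021421, -0.00474926,  0.18172279]), 'torque': array([-0.0321426 ,  0.01046893, -0.04266293]), 'grasp_force': 0.0, 'width': 0.08540323876667598}
{'fx': 539.701159299937, 'fy': 539.701159299937, 'cx': 309.2284369439532, 'cy': 239.34458973270733, 'extrinsics': array([[-0.71149531, -0.57145286,  0.40892059,  0.93024515],
       [ 0.70266831, -0.57393431,  0.42054329,  0.37379837],
       [-0.00562711,  0.58655012,  0.80989338,  0.79559925],
       [ 0.        ,  0.        ,  0.        ,  1.        ]])}
{'fx': 437.4315422085132, 'fy': 437.4315422085132, 'cx': 319.65459653915354, 'cy': 242.64113668669623, 'extrinsics': array([[ 0.95905698,  0.17776194, -0.22047765,  0.44338599],
       [-0.28303324,  0.57383464, -0.76850894, -0.48746984],
       [-0.01009393,  0.79944637,  0.60065266,  0.48675496],
       [ 0.        ,  0.        ,  0.        ,  1.        ]])}
```

View pics/scene.png

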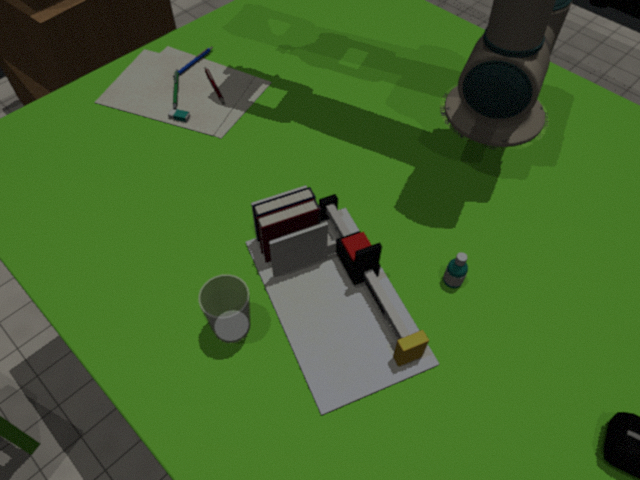

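View pics/side.png

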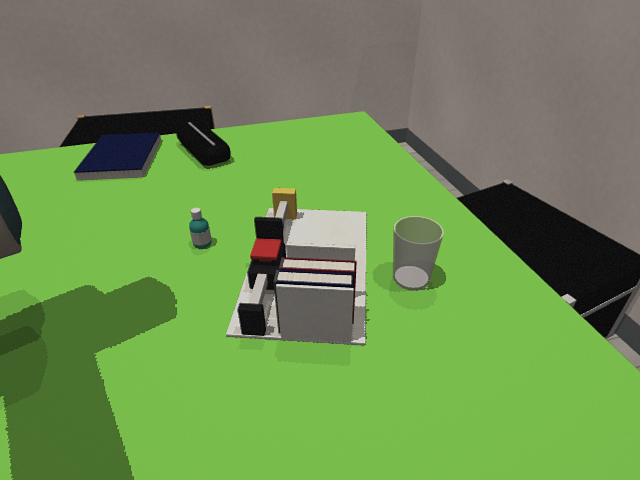

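The scene view shows the red release at about (355,243), the black wall at (369,256), the yellow stop at (410,348), the cup at (226,308) and the bottle at (456,270). In the side view the release is at (266,249) with its top fully visible, the stop at (285,203) and the bottle at (200,230), which is on the robot's side of the rack.

```bash
cat > h.py <<'E'
import numpy as np,cv2
def pts(c,mask):
    v,u=np.nonzero(mask&(c['depth']>0)); d=c['depth'][v,u]
    p=np.c_[(u-c['cx'])/c['fx']*d,-(v-c['cy'])/c['fy']*d,-d,np.ones(len(d))]
    return (p@c['extrinsics'].T)[:,:3]
def box(c,m):
    z=np.zeros(c['depth'].shape,bool);x0,y0,x1,y1=m;z[y0:y1,x0:x1]=1;return z
def hsv(c): return cv2.cvtColor(c['frame'],cv2.COLOR_BGR2HSV).astype(int).transpose(2,0,1)
def ray(c,u,v,z):
    d=c['extrinsics'][:3,:3]@np.array([(u-c['cx'])/c['fx'],-(v-c['cy'])/c['fy'],-1]);o=c['extrinsics'][:3,3]
    return o+d*(z-o[2])/d[2]
E
python3 - <<'E'
from h import *
np.set_printoptions(precision=4,suppress=True)
for f,rb,yb,wb in(('a',(330,225,385,275),(385,325,435,370),(340,225,385,275)),('b',(240,230,295,265),(265,180,305,225),(250,210,290,245))):
    c=dict(np.load(f'/tmp/{f}.npz'));H,S,V=hsv(c)
    for n,m in(('red',box(c,rb)&((H<8)|(H>172))&(S>150)&(V>90)),('yel',box(c,yb)&(H>15)&(H<32)&(S>120)&(V>60)),('blk',box(c,wb)&(V<45))):
        p=pts(c,m);print(f,n,len(p),'z pct',np.percentile(p[:,2],[2,20,50,80,98]))
        zt={'red':.07,'yel':.066,'blk':.102}[n]
        t=p[abs(p[:,2]-zt)<.005]
        if len(t)>8: print('  top',len(t),t.mean(0),'rect',cv2.minAreaRect(t[:,:2].astype(np.float32)*1000))
        if n=='blk':
            t=p[p[:,2]>.075]
            if len(t): print('  wall',len(t),t.mean(0),'rect',cv2.minAreaRect(t[:,:2].astype(np.float32)*1000))
    # black post / plate: rack base points
    m=(S<40)&(V>60); p=pts(c,m); t=p[(abs(p[:,2]-.006)<.004)&(p[:,0]>.3)&(p[:,0]<.8)&(abs(p[:,1])<.4)]
    if len(t):print(f,'base',len(t),cv2.minAreaRect(t[:,:2].astype(np.float32)*1000))
    m=(H>80)&(H<100)&(S>80);p=pts(c,m);t=p[(p[:,0]<.7)&(p[:,0]>.25)&(abs(p[:,1])<.4)&(p[:,2]>.01)];print('bottle',len(t),np.median(t,0))
E
```

```text
a red 352 z pct [0.0666 0.0682 0.0693 0.0703 0.0715]
  top 352 [0.514  0.0556 0.0692] rect ((513.77392578125, 59.48506164550781), (40.64207458496094, 38.984527587890625), 68.1770248413086)
a yel 378 z pct [0.062  0.0645 0.0656 0.0667 0.0682]
  top 373 [0.5834 0.2324 0.0656] rect ((582.8602294921875, 232.15679931640625), (20.3768310546875, 44.039459228515625), 67.19618225097656)
a blk 957 z pct [0.0212 0.047  0.0596 0.0923 0.1031]
  top 150 [0.5283 0.0924 0.1011] rect ((527.2168579101562, 92.19126892089844), (10.457216262817383, 42.09165954589844), 70.46996307373047)
  wall 342 [0.5298 0.0934 0.0928] rect ((527.6665649414062, 92.03776550292969), (10.830636024475098, 42.695621490478516), 68.04507446289062)
a base 15049 ((560.9302978515625, -106.97137451171875), (707.873291015625, 290.25360107421875), 68.51616668701172)
bottle 284 [0.4271 0.1962 0.0495]
b red 477 z pct [0.0676 0.069  0.0697 0.0703 0.0713]
  top 473 [0.5122 0.0585 0.0696] rect ((512.4844970703125, 60.48102569580078), (46.12921142578125, 40.22706604003906), 68.08323669433594)
b yel 517 z pct [0.01   0.028  0.0516 0.0652 0.067 ]
  top 161 [0.5785 0.2281 0.0652] rect ((578.9578247070312, 230.13613891601562), (21.99118423461914, 42.89502716064453), 68.84886169433594)
b blk 564 z pct [0.0562 0.0734 0.0858 0.098  0.1028]
  top 129 [0.5236 0.0876 0.1006] rect ((524.1280517578125, 88.87815856933594), (8.955713272094727, 41.741661071777344), 67.62448120117188)
  wall 426 [0.5235 0.0868 0.0905] rect ((523.9027099609375, 88.74629211425781), (9.64863109588623, 42.51303482055664), 69.05654907226562)
b base 5338 ((628.9205322265625, 60.91893005371094), (341.19696044921875, 296.2266845703125), 68.30003356933594)
bottle 230 [0.4147 0.1849 0.0482]
```

```bash
cat > go.py <<'E'
import sys,numpy as np
from rig import monitor
from scipy.spatial.transform import Rotation as R
s=monitor.sense();T=R.from_quat(s['orientation']);t=np.array([float(x) for x in sys.argv[1:4]])
print('travel mm',T.inv().apply(t-s['tool_pos'])*1000)
a=np.radians(float(sys.argv[4]));G=R.from_matrix(np.array([[np.cos(a),np.sin(a),0],[np.sin(a),-np.cos(a),0],[0,0,-1]]).T) 
print('turn deg',np.degrees((T.inv()*G).as_rotvec()),'t',s['clock'],s['wrist_force'])
E
python3 go.py .515 .064 .16 68.1
```

```text
travel mm [ 496.7617399  -374.68121679   71.1278498 ]
turn deg [-7.03188197e-02 -3.55412011e-02 -4.42189063e+01] t 0.1 [-0.05875355 -0.31629101  0.63825266]
```

```bash
python3 -m crank '[{"travel":[41,-31,0],"angular":[0,0,-4],"gripper":-1},{"travel":[83,-62,0],"angular":[0,0,-8],"gripper":-1},{"travel":[124,-94,0],"angular":[0,0,-12],"gripper":-1},{"travel":[166,-125,0],"angular":[0,0,-16],"gripper":-1},{"travel":[207,-156,0],"angular":[0,0,-20],"gripper":-1},{"travel":[248,-187,0],"angular":[0,0,-24],"gripper":-1},{"travel":[290,-219,0],"angular":[0,0,-28],"gripper":-1},{"travel":[331,-250,0],"angular":[0,0,-32],"gripper":-1},{"travel":[373,-281,0],"angular":[0,0,-36],"gripper":-1},{"travel":[414,-312,0],"angular":[0,0,-40],"gripper":-1},{"travel":[455,-344,0],"angular":[0,0,-44],"gripper":-1},{"travel":[497,-375,0],"angular":[0,0,-44.2],"gripper":-1},{"travel":[497,-375,40],"angular":[0,0,-44.2],"gripper":-1},{"travel":[497,-375,71],"angular":[0,0,-44.2],"gripper":-1},{"travel":[497,-375,71],"angular":[0,0,-44.2],"gripper":-1},{"travel":[497,-375,71],"angular":[0,0,-44.2],"gripper":-1}]' 40
python3 - <<'E'
from rig import monitor, read_camera
import cv2,numpy as np
from h import *
from scipy.spatial.transform import Rotation as R
s=monitor.sense();c=read_camera("wrist")
T=np.eye(4);T[:3,:3]=R.from_quat(s['orientation']).as_matrix();T[:3,3]=s['tool_pos'];c['extrinsics']=T@c['T_tool_cam']
np.set_printoptions(precision=4,suppress=True)
H,S,V=hsv(c);p=pts(c,((H<8)|(H>172))&(S>150)&(V>70));p=p[abs(p[:,2]-.069)<.01]
if len(p):print(len(p),p.mean(0),cv2.minAreaRect(p[:,:2].astype(np.float32)*1000))
cv2.imwrite('pics/w1.png',c['frame'])
b=read_camera("side");cv2.imwrite('pics/s1.png',b['frame'][120:400,100:520])
E
python3 go.py .515 .064 .16 68.1
```

```text
clock: 2.1
tool_pos: [0.5157, 0.064, 0.1618]
orientation: [0.829, 0.56, 0.001, 0.001]
wrist_force: [0.7, 1.4, 0.4]
width: -0.0001
grasp_force: 0.0
3868 [0.5133 0.0583 0.0696] ((514.0887451171875, 58.901329040527344), (41.56269073486328, 41.47465133666992), 67.98912048339844)
travel mm [-0.30601318 -0.97508851  2.22640094]
turn deg [ 0.16369543 -0.07188813 -0.03901895] t 2.2 [ 0.38600188 -0.08108706 -0.42537328]
```

View pics/w1.png

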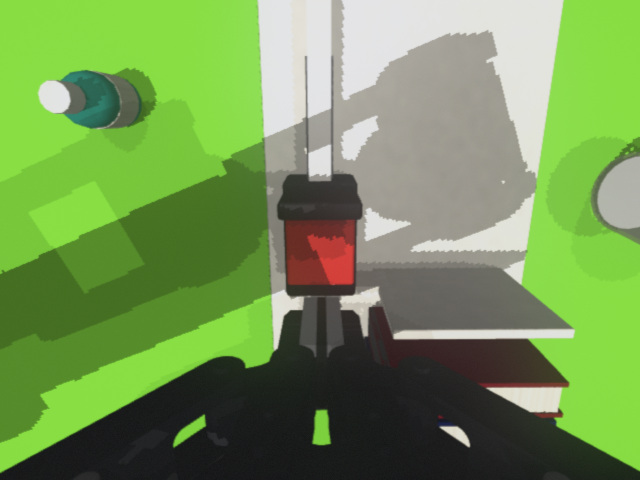

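View pics/s1.png

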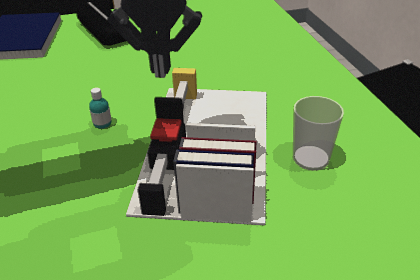

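The wrist view shows the red release centred near (320,253) with the wall at (320,205), in line with the shut fingers and agreeing with the first estimate. The side crop shows the fingers above the release, clear of everything. Next I descend and press.

```bash
python3 -m crank '[{"travel":[0,0,40],"angular":[0,0,0],"gripper":-1},{"travel":[0,0,75],"angular":[0,0,0],"gripper":-1},{"travel":[0,0,88],"angular":[0,0,0],"gripper":-1},{"travel":[0,0,93],"angular":[0,0,0],"gripper":-1},{"travel":[0,0,97],"angular":[0,0,0],"gripper":-1},{"travel":[0,0,99],"angular":[0,0,0],"gripper":-1},{"travel":[0,0,100],"angular":[0,0,0],"gripper":-1},{"travel":[0,0,100],"angular":[0,0,0],"gripper":-1}]'; python3 go.py .515 .064 .16 68.1
```

```text
clock: 3.2
tool_pos: [0.5161, 0.064, 0.0619]
orientation: [0.829, 0.56, 0.001, 0.001]
wrist_force: [-2.5, -0.6, 6.3]
width: -0.0003
grasp_force: 3.0
travel mm [ -0.33780148  -0.75306193 -98.13971074]
turn deg [ 0.13510317 -0.05178771 -0.01972366] t 3.2 [-2.50433305 -0.59974     6.34644724]
```

```bash
python3 -m crank '[{"travel":[5,0,0.5],"angular":[0,0,0],"gripper":-1},{"travel":[10,0,0.5],"angular":[0,0,0],"gripper":-1},{"travel":[14,0,0.5],"angular":[0,0,0],"gripper":-1},{"travel":[20,0,0.5],"angular":[0,0,0],"gripper":-1},{"travel":[27,0,0.5],"angular":[0,0,0],"gripper":-1},{"travel":[34,0,0.5],"angular":[0,0,0],"gripper":-1},{"travel":[41,0,0.5],"angular":[0,0,0],"gripper":-1},{"travel":[48,0,0.5],"angular":[0,0,0],"gripper":-1},{"travel":[54,0,0.5],"angular":[0,0,0],"gripper":-1},{"travel":[60,0,0.5],"angular":[0,0,0],"gripper":-1}]'; python3 go.py .515 .064 .06 68.1
```

```text
clock: 4.45
tool_pos: [0.5383, 0.1198, 0.0613]
orientation: [0.829, 0.56, 0.001, 0.001]
wrist_force: [-4.1, -1.9, 6.1]
width: -0.0
grasp_force: 3.1
travel mm [-60.49268657  -0.72674019   1.29532434]
turn deg [ 0.09414974 -0.03262584 -0.01871597] t 4.45 [-4.05114252 -1.91667595  6.10025516]
```

```bash
python3 -m crank '[{"travel":[6,0,0],"angular":[0,0,0],"gripper":-1},{"travel":[13,0,0],"angular":[0,0,0],"gripper":-1},{"travel":[20,0,0],"angular":[0,0,0],"gripper":-1},{"travel":[27,0,0],"angular":[0,0,0],"gripper":-1},{"travel":[34,0,0],"angular":[0,0,0],"gripper":-1},{"travel":[41,0,0],"angular":[0,0,0],"gripper":-1},{"travel":[48,0,0],"angular":[0,0,0],"gripper":-1},{"travel":[55,0,0],"angular":[0,0,0],"gripper":-1},{"travel":[62,0,0],"angular":[0,0,0],"gripper":-1},{"travel":[68,0,0],"angular":[0,0,0],"gripper":-1},{"travel":[74,0,0],"angular":[0,0,0],"gripper":-1},{"travel":[78,0,0],"angular":[0,0,0],"gripper":-1},{"travel":[78,0,0],"angular":[0,0,0],"gripper":-1}]'; python3 go.py .515 .064 .06 68.1
python3 - <<'E'
from rig import read_camera
import cv2
c=read_camera("scene");cv2.imwrite('pics/c2.png',cv2.resize(c['frame'][200:400,260:500],None,fx=2.5,fy=2.5))
E
```

```text
clock: 6.08
tool_pos: [0.5678, 0.1921, 0.0616]
orientation: [0.829, 0.56, 0.001, 0.001]
wrist_force: [-2.2, -1.9, 6.5]
width: -0.0
grasp_force: 3.0
travel mm [-138.58150119   -1.17765733    1.47394307]
turn deg [ 0.15966208 -0.06483633 -0.01423003] t 6.075 [-2.21206877 -1.87396086  6.5420936 ]
```

View pics/c2.png

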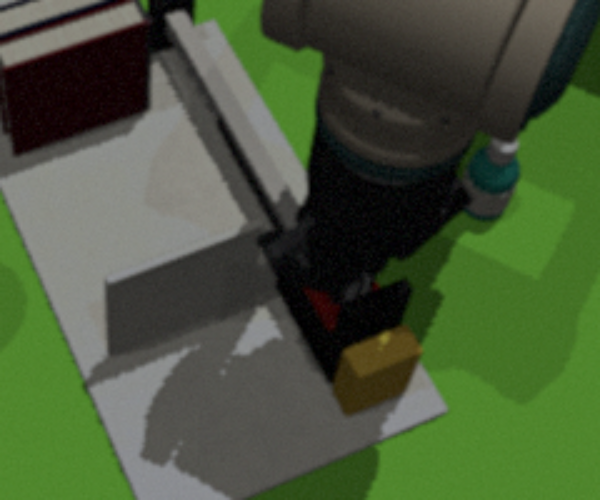

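The crop shows the carriage close to the yellow stop at (378,365), the finger still on the release, and the notebooks and bottle standing. I continue gently until the force rises.

```bash
python3 -m crank '[{"travel":[2,0,0],"angular":[0,0,0],"gripper":-1},{"travel":[4,0,0],"angular":[0,0,0],"gripper":-1},{"travel":[6,0,0],"angular":[0,0,0],"gripper":-1},{"travel":[8,0,0],"angular":[0,0,0],"gripper":-1},{"travel":[9,0,0],"angular":[0,0,0],"gripper":-1},{"travel":[9,0,0],"angular":[0,0,0],"gripper":-1}]'; python3 go.py .515 .064 .06 68.1
```

```text
clock: 6.88
tool_pos: [0.571, 0.199, 0.0616]
orientation: [0.829, 0.559, 0.0, 0.002]
wrist_force: [-3.5, -8.1, 6.9]
width: -0.0
grasp_force: 3.0
travel mm [-146.11755886   -1.39626458    1.84552101]
turn deg [ 0.1545283   0.07975567 -0.07066244] t 6.875 [-3.51556907 -8.07138457  6.9009218 ]
```

```bash
python3 -m crank '[{"travel":[2,0,0],"angular":[0,0,0],"gripper":-1},{"travel":[4,0,0],"angular":[0,0,0],"gripper":-1},{"travel":[4,0,0],"angular":[0,0,0],"gripper":-1}]'; python3 go.py .515 .064 .06 68.1
```

```text
clock: 7.25
tool_pos: [0.571, 0.1991, 0.0616]
orientation: [0.829, 0.559, -0.004, 0.003]
wrist_force: [-16.4, -25.4, 15.9]
width: -0.0002
grasp_force: 3.0
travel mm [-146.23961795   -1.10064465    2.96553984]
turn deg [ 0.01212197  0.54457232 -0.17321788] t 7.25 [-16.40932379 -25.42410019  15.85395418]
```

```bash
python3 -m crank '[{"travel":[-2,0,0],"angular":[0,0,0],"gripper":-1},{"travel":[-4,0,0],"angular":[0,0,0],"gripper":-1},{"travel":[-4,0,-4],"angular":[0,0,0],"gripper":-1},{"travel":[-4,0,-10],"angular":[0,0,0],"gripper":-1},{"travel":[-4,0,-18],"angular":[0,0,0],"gripper":-1},{"travel":[-12,0,-24],"angular":[0,0,0],"gripper":-1},{"travel":[-15,0,-60],"angular":[0,0,0],"gripper":-1},{"travel":[-15,0,-110],"angular":[0,0,0],"gripper":-1},{"travel":[-60,0,-150],"angular":[0,0,0],"gripper":-1},{"travel":[-120,0,-150],"angular":[0,0,0],"gripper":-1},{"travel":[-120,0,-150],"angular":[0,0,0],"gripper":-1}]'
python3 - <<'E'
from rig import monitor,read_camera
from h import *
from scipy.spatial.transform import Rotation as R
np.set_printoptions(precision=4,suppress=True)
print(monitor.sense()['wrist_force'])
c=read_camera("side");cv2.imwrite('pics/s3.png',c['frame'][120:400,100:520])
w=read_camera("scene");cv2.imwrite('pics/c3.png',w['frame'][180:420,180:500])
for c in(c,w):
    H,S,V=hsv(c);p=pts(c,((H<8)|(H>172))&(S>150)&(V>70));p=p[(abs(p[:,2]-.068)<.006)&(p[:,1]>.14)&(p[:,1]<.25)]
    if len(p):print(len(p),p.mean(0),cv2.minAreaRect(p[:,:2].astype(np.float32)*1000))
E
```

```text
clock: 8.62
tool_pos: [0.5259, 0.0902, 0.2106]
orientation: [0.83, 0.558, 0.0, 0.0]
wrist_force: [0.3, 0.0, 0.3]
width: 0.0001
grasp_force: 0.0
[0.284  0.028  0.2653]
365 [0.5605 0.1806 0.0696] ((561.3950805664062, 184.59368896484375), (46.829132080078125, 40.71601486206055), 69.31415557861328)
588 [0.5643 0.1826 0.0698] ((563.8970336914062, 184.39089965820312), (44.08972930908203, 40.37735366821289), 69.49266815185547)
```

View pics/s3.png

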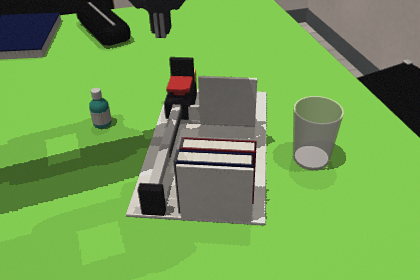

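View pics/c3.png

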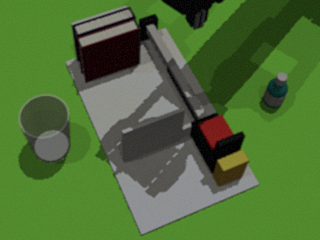

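The views show the carriage against the yellow stop, with the release centre 50 mm from the stop centre, which is the 40 + 10 mm expected. The release top is back up at 70 mm, the notebooks, cup and bottle are standing where they were, and the arm is clear.

```bash
python3 -c "
from rig import r
print(r.close_job())"
```

```text
the job is handed in; nothing more can be done
None
```

I pressed the release, pushed the bookend fully home against the yellow stop and let go; the release sprang back up, the notebooks, cup and bottle looked undisturbed in the last pictures, and the job was handed in after about 9 s of robot time (no verdict was returned).

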